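# Secure the laundry dosing tank for moving

### The job

Get the white dosing tank ready to be moved: twist both of its winged screw caps, the large one on the slanting filler neck and the small one on top, clockwise until they stop fully closed. Only then slide the small steel lock grip on top of the tank all the way along its track to the stop block. Leave the things standing round the tank where they are, then let go of everything.

Things in the scene. Friction and masses are not known exactly. Their poses are not given: they have to be found in the camera images.
- tank: White plastic tank fixed to the counter, 220 (x) x 300 (y) x 150 mm high. Origin: centre of its underside; x to its back (front faces the robot's left), z up. Flat top from x -20 to 110; thence slopes at 36 degrees down to 85 mm high at x = -110; filler neck square on mid-slope. Vent cap and lock stand on top at x 45, y 78 and -78 mm, either way round
- filler_grip (a point): Grip point of the large grey filler cap: on its axis, 7 mm below the top of its wing. Disc 64 mm across, 16 mm thick, its top 25 mm below this point; on it a wing (bar) 54 mm long, 14 thick, 32 high. z points out along the turning axis, leaning 36 degrees (0.625 rad) from vertical to the front of the tank; x along the wing to the end with a white dot; turns with the cap
- filler_cap (a joint): Opening angle of the filler cap, rad: 0 = fully closed (end stop, wing pointing up and down the slope), up to 2.7 open; grows counter-clockwise seen from outside, so closing is clockwise
- vent_grip (a point): Grip point of the small vent cap: on its vertical turning axis, 6 mm below the top of its wing, 46 mm above the tank's top. Grey disc 40 mm across, 12 mm thick, its top 24 mm below this point; wing 36 mm long, 12 mm thick, 30 mm high. x points along the wing towards the end with the white dot; z up; turns with the cap
- vent_cap (a joint): Opening angle of the vent cap, rad: 0 = fully closed (end stop, wing along the tank's x), up to 1.7 open; closing is clockwise seen from above
- lock_grip (a point): Grip point of the lock: a steel grip 20 (x) x 14 (y) x 32 mm high, point 11 mm below its top, 33 mm above the tank top. Slides along y on a flat white track 104 mm long, 36 wide, 9 high (over the tank top). y points to the locked end, where a steel stop block (14 mm wide, 10 long, top 25 mm above the tank top) stands mid-track. z up
- carry_handle (a point): Top of the grey carrying handle that arches over the middle of the tank's top between vent cap and lock: a 14 mm bar along the tank's x, 99 mm long, its top (this point) 205 mm above the counter; fixed
- lock (a joint): Travel of the lock grip, m: 0 = released, 0.046 = fully locked, against the stop block
- spray_bottle: Bystander: lavender spray bottle with white trigger head, 68 mm across, 216 mm tall, head reaching 57 mm along its -x; origin: centre of its underside
- jar_lid: Bystander: grey silicone jar lid lying flat, 92 mm across, 14 mm high; origin: centre of its underside
- tub: Bystander: closed red plastic tub with white latch on its -x side, 126 x 96 x 80 mm high; origin: centre of its underside
- peg_caddy: Bystander: steel caddy with wooden clothes pegs, 120 x 85 x 70 mm, pegs to about 85 mm high; origin: centre of its underside

How it is judged (in metres and radians):
On the way, in this order (a step that is already met when the one before it is completed fails the run):
1. both screw caps are fully closed while the lock is not yet locked (value of joint each of filler_cap, vent_cap below 0.1 rad and value of joint lock below 0.035 m), for 0.2 s.
2. the lock grip is home against its stop block (value of joint lock above 0.042 m), for 0.2 s.
At the end, for the whole second after the job is handed in: Both caps are within 0.1 rad of fully closed and at rest, the lock grip is within 4 mm of its locked end, and the four bystanders stand upright (within 0.15 rad) and within 30 mm of where they were (value of joint each of filler_cap, vent_cap below 0.1 rad and value of joint lock above 0.042 m and velocity of joint each of filler_cap, vent_cap below 0.05 rad/s and distance of each of spray_bottle, jar_lid, tub, peg_caddy from where it was at the start of the episode below 0.03 m and angle between each of spray_bottle, jar_lid, tub, peg_caddy's own z axis and vertical below 0.15 rad); the robot touches nothing.
It fails at once if a bystander is tipped over or shifted by more than 30 mm (distance of any of spray_bottle, jar_lid, tub, peg_caddy from where it was at the start of the episode above 0.03 m or angle between any of spray_bottle, jar_lid, tub, peg_caddy's own z axis and vertical above 0.35 rad).
It also fails if it takes over 72 s, if anything falls off the work surface, if the arm or the gripper's body presses on something with over 40 N, if the wrist force passes 120 N, or if a joint passes its speed limit or range.

### The arm

A 6-joint arm with a two-finger parallel gripper is mounted at the origin on the work surface. World frame = base frame: x ahead of the robot, y to its left, z up, the work surface at z = 0. Lengths are in m, angles in degrees, forces in N, time in s.
With the tool pointing down it reaches from about 0.375 to 0.9 m from the base axis. Payload 3.1 kg.
Tool frame: the origin (TCP) lies on the centre line of the jaws, within the pads' length; the fingertips stand 8 mm ahead of it and the grasp point (between the pads) lies 11 mm behind it (bot.tip_extent is the distance from the TCP to the fingertips, in m); z points along the fingers, y is the line along which they close (so a half turn about z gives the same grasp; the last joint's range is limited). The gripper opens to 87 mm and grips with 3 to 60 N. Pads are 19 mm wide; open, the fingers measure 117 mm over their backs; the gripper's body (75 mm by 190 mm) begins 51 mm behind the grasp point.
Start: joints at [-84.998, 30.224, 82.088, -0, 67.689, -10.227], TCP at [0.164, -0.603, 0.231] pointing down, gripper open.
Joint ranges: [-176.69, 176.69], [-43.24, 126.21], [12.49, 139.97], [-82, 262], [0, 151.66], [-163.58, 163.58]. Speed limits (degrees/s): [159.86, 159.86, 180, 180, 180, 180].

### API

Orientations are given as a 3x3 rotation matrix whose columns are the frame's x, y, z axes.
In Python, from rig import bot, vision, workorder gives the robot as it stands.
- The arm moves only by the shell command python3 -m handwheel 'ROWS'. ROWS is JSON, a list of rows, each an object with "delta_rot": the turn, a rotation vector about the tool's x, y, z in rad, a list of three; "xyz": the shift along the tool's x, y, z in mm, a list of three; "hand": the closure, from -1 (fully open) to 1 (shut). A call has exactly 5 rows; each row is the pose to reach, as a shift and turn from the pose commanded when the call began, along the tool's axes at that moment; what a row does not reach only later rows make up. A row lasts 1/8 s, in which the tool goes at most 62.5 mm and 10.7 degrees, less where a joint would pass 70% of its speed; a pose out of reach is approached as far as the arm can. A call with a gripper value outside its range is refused whole. The fingers move at their own pace and stop on an object; the grip force is fixed at half the most. Time passes only in rows, so rows that repeat a pose let the fingers close, or fill a call up. It gives the time, the measured TCP pose, the force, the opening and the grip force at its end, in the units of the state.
- bot.read_state(): the state, without advancing time (a new reading comes with each control period).
- vision.capture(name): name is "side" or "top" or "wrist"; returns the picture (400x640x3 uint8, red, green, blue); there is no depth.
- vision.camera_model(name): a dict with "camera_matrix" (3x3 intrinsics, pixels), "dist_coeffs" ([k1, k2, p1, p2, k3] as OpenCV has them; the pictures are not rectified), "camera_from_world" (4x4, takes a point from world to camera coordinates). Camera axes: x right, y up, looking along -z (the intrinsics and any distortion apply to the point x, -y, -z); pixel columns grow to the right and rows downward; lengths in m; the calibration is good to about 2 mm. A picture is of the moment at which its call begins: read the wrist's pose just before it. camera_model takes no time and is no camera call; for the wrist camera it gives the pose at the moment of the call.
- workorder.hand_in(): hands the job in; it is judged then, once.
The state is a dict: "time_s": time; "joint_positions": joint angles; "qvel": joint speeds; "tau": joint torques, N m; "position": TCP position; "tcp_rot": TCP orientation; "force": force on the tool from outside, world axes, zero at the start; "moment": the same for the moment, N m; "opening": opening from 0.0 (shut) to 1.0 (fully open); "grasp_force": force on a finger pad.
Only numpy, scipy, OpenCV 4.12 (cv2) and the standard library are available. Lean on these libraries where they do the work, as an engineer would, in place of code of your own. Each camera call takes 0.05 s, during which the arm holds its last target. There are 200 camera calls.

## Working session

There is one attempt and no reset: what is moved stays moved. The work goes in short steps, Python scripts to look and compute and a shell command to move; the robot and the scene stay as the last step left them, time stands still between calls to the robot, and variables do not carry over. Pictures are saved under pics/ and viewed, at most 10 in all, crops included, and the job is handed in when it is done.

```bash
ls; mkdir -p pics; python3 - <<'E'
from rig import bot, vision
import cv2
for n in("side","top"):
    cv2.imwrite(f"pics/{n}0.png",vision.capture(n)[...,::-1])
    m=vision.camera_model(n);print(n,m)
s=bot.read_state();print(s)
E
```

```text
pics
side {'camera_matrix': array([[368.48622085,   0.        , 321.47332157],
       [  0.        , 368.48622085, 203.31753666],
       [  0.        ,   0.        ,   1.        ]]), 'dist_coeffs': array([-0.03398252,  0.        ,  0.        ,  0.        ,  0.        ]), 'camera_from_world': array([[-0.95179684, -0.30650127,  0.01182104,  0.58314095],
       [ 0.2346946 , -0.70291547,  0.67143748, -0.23155086],
       [-0.19748725,  0.64184641,  0.74096692, -0.8851548 ],
       [ 0.        ,  0.        ,  0.        ,  1.        ]])}
top {'camera_matrix': array([[414.84553799,   0.        , 307.55750828],
       [  0.        , 414.84553799, 196.23641429],
       [  0.        ,   0.        ,   1.        ]]), 'dist_coeffs': array([-0.09003917,  0.        ,  0.        ,  0.        ,  0.        ]), 'camera_from_world': array([[ 0.00657112, -0.99983692, -0.01682153,  0.01450723],
       [ 0.9925885 ,  0.00448032,  0.12144135, -0.6258289 ],
       [-0.12134618, -0.01749486,  0.99245606, -1.10189702],
       [ 0.        ,  0.        ,  0.        ,  1.        ]])}
{'time_s': 0.1, 'joint_positions': array([-8.49959126e+01,  3.02708738e+01,  8.21485167e+01, -1.67620662e-04,
        6.76876438e+01, -1.02271747e+01]), 'qvel': array([-0.04867994, -0.04654695, -0.08681382, -0.0021601 ,  0.14974879,
       -0.01601584]), 'tau': array([-1.58983285e-04, -4.40985882e+01, -1.77151269e+01,  6.35245023e-02,
        5.33403398e-02, -4.46572426e-05]), 'position': array([ 0.1641706 , -0.60240275,  0.22970205]), 'tcp_rot': array([[ 9.64873028e-01,  2.62716599e-01, -1.65644545e-04],
       [ 2.62716445e-01, -9.64871290e-01,  1.86074325e-03],
       [ 3.29022472e-04, -1.83889852e-03, -9.99998255e-01]]), 'force': array([ 0.96761767,  0.41787437, -0.28521899]), 'moment': array([-0.02336491,  0.06299067, -0.00374354]), 'grasp_force': 0.0, 'opening': 0.9985392870058987}
```

View pics/side0.png

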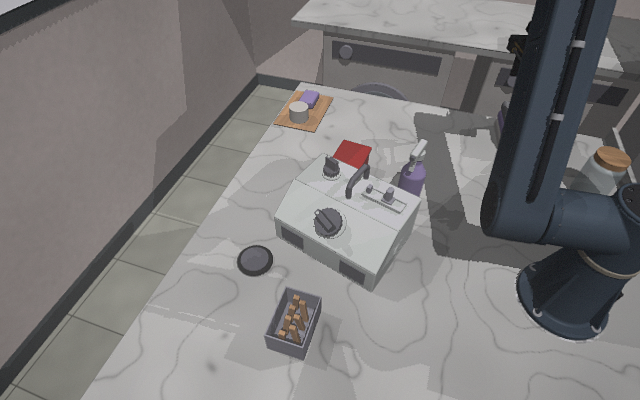

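View pics/top0.png

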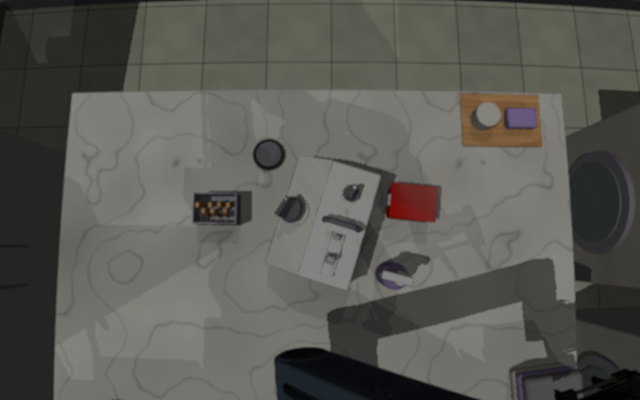

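The side view shows the tank at about (350,215), filler cap (328,222), vent cap (331,170), lock (385,195). In the top view the filler cap is at (292,208), vent (352,191), handle (343,222), lock (333,262), spray bottle (392,275), tub (413,202), lid (268,153) and caddy (217,208). I'll enlarge both.

```bash
python3 - <<'E'
import cv2
t=cv2.imread("pics/top0.png")[150:300,255:405];s=cv2.imread("pics/side0.png")[145:295,270:430]
t=cv2.resize(t,(780,780),interpolation=cv2.INTER_CUBIC)[:600]
cv2.imwrite("pics/topc.png",cv2.convertScaleAbs(cv2.resize(cv2.imread("pics/top0.png")[150:295,255:405],None,fx=4,fy=4,interpolation=cv2.INTER_CUBIC),alpha=1.4))
cv2.imwrite("pics/sidec.png",cv2.resize(s,None,fx=4,fy=4,interpolation=cv2.INTER_CUBIC))
E
```

```text
(no output)
```

View pics/topc.png

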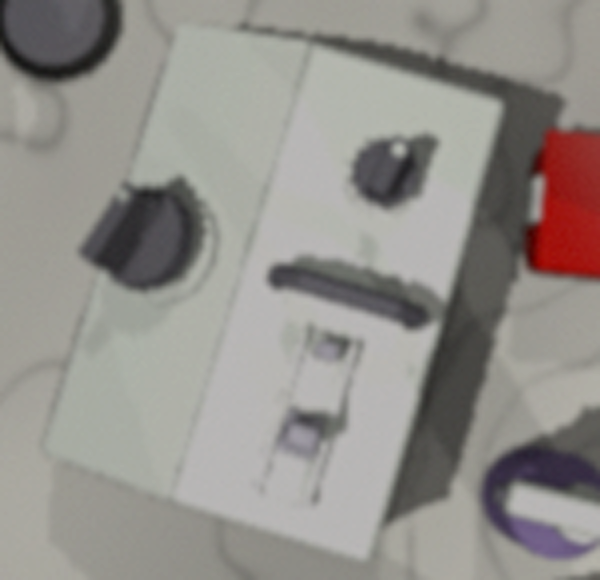

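View pics/sidec.png

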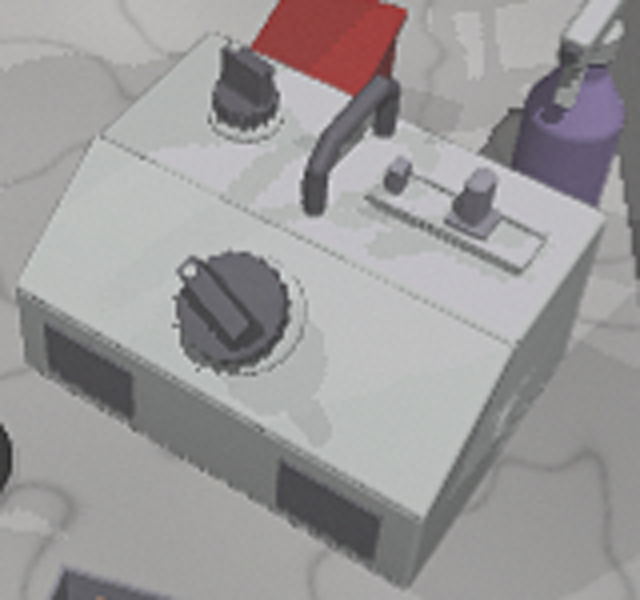

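Crops: the stop block is on the handle side at top crop (330,348), lock grip top (302,433), vent dot (398,148). In the side crop the filler dot is at (188,268) and vent dot (228,50). So the vent is at tank +y and the lock at −y, sliding to +y. Next I fit all of this jointly.

```bash
cat > h.py <<'E'
import numpy as np, cv2
from scipy.spatial.transform import Rotation as R
A=np.radians(36.); N=np.array([-np.sin(A),0,np.cos(A)]); U=np.array([np.cos(A),0,np.sin(A)])
YT=np.array([0,1.,0])
def proj(m,P):
    P=np.atleast_2d(P);T=m["camera_from_world"]
    c=(P@T[:3,:3].T+T[:3,3])*[1,-1,-1]
    return cv2.projectPoints(c,np.zeros(3),np.zeros(3),m["camera_matrix"],m["dist_coeffs"])[0][:,0]
def tank(p):  # p = x,y (m), yaw -> rot, origin
    return R.from_euler('z',p[2]).as_matrix(), np.array([p[0],p[1],0])
def W(p,X):
    M,o=tank(p); return np.atleast_2d(X)@M.T/1000+o
def filler(h,th,along,up,across=0): # th from upslope dir, ccw seen from outside (about N); up rel. to grip
    d=np.cos(th)*U+np.sin(th)*YT*1.0
    # N x U direction
    d=np.cos(th)*U+np.sin(th)*np.cross(N,U)
    return np.array([-65,0,117.5])+N*(h+up)+d*along
def vent(th,along,up): return np.array([45+along*np.cos(th),78+along*np.sin(th),196+up])
E
cat > fit.py <<'E'
from h import *; from rig import vision
from scipy.optimize import least_squares
mt,ms=vision.camera_model("top"),vision.camera_model("side")
top=lambda a:np.array(a)/4+[255,150]-.375; side=lambda a:np.array(a)/4+[270,145]-.375
C=[[-20,150,150],[110,150,150],[110,-150,150],[-20,-150,150],[-110,-150,85],[-110,150,85]]
ct=top([(312,42),(503,100),(372,560),(175,497),(45,445),(180,25)])
cs=side([(100,138),(212,35),(605,212),(515,345),(415,515),(20,288)])
def f(q):
    p,h,tf,tv,ly=q[:3],q[3],q[4],q[5],q[6]
    r=[proj(mt,W(p,C))-ct,proj(ms,W(p,C))-cs]
    r+=[proj(ms,W(p,[filler(h,tf,25,7),filler(h,tf,-27,7),vent(tv,16,6),vent(tv,-18,6),[45,ly,194]]))-side([(190,268),(248,332),(228,50),(270,74),(484,176)])]
    r+=[proj(mt,W(p,[vent(tv,16,6),[45,ly,194]]))-top([(398,148),(302,433)])]
    return np.vstack(r).ravel()
for t0 in(1.5,2.5):
    s=least_squares(f,[.62,.05,-1.5,50,t0,1.5,-90],x_scale=[.01,.01,.1,5,.3,.3,10],loss='soft_l1')
    print(s.cost,np.round(s.x,4)); 
print(np.round(f(s.x).reshape(-1,2),1).tolist())
np.save("q.npy",s.x)
E
python3 fit.py
```

```text
18.167800004260318 [ 5.55900e-01 -2.09000e-02 -1.86830e+00  5.07607e+01  1.25310e+00
  1.39190e+00 -8.60400e+01]
18.16780000426515 [ 5.55900e-01 -2.09000e-02 -1.86830e+00  5.07607e+01  1.25310e+00
  1.39190e+00 -8.60400e+01]
[[-0.2, -0.7], [1.9, 0.1], [-0.2, 1.9], [-2.1, 1.5], [-1.5, 2.2], [-0.5, -1.1], [-1.4, -1.9], [-0.4, -2.7], [1.7, -0.9], [0.2, 0.1], [2.1, 1.1], [-1.9, -1.1], [-0.0, -0.1], [0.1, 0.0], [0.2, -1.2], [-0.5, -0.7], [-0.9, 0.1], [-0.2, -1.0], [0.1, 0.8]]
```

```bash
cat >> h.py <<'E'
def targets(q):
    p=q[:3];M,o=tank(p);out={}
    def mk(g,xd,z):
        z=M@z;x=M@xd;return W(p,g)[0],np.c_[x,np.cross(z,x),z]
    d=[np.cos(q[5]),np.sin(q[5]),0]
    out['vent']=mk([45,78,196],np.array(d),np.array([0,0,-1.]))
    out['lock']=mk([45,q[6],183],YT,np.array([0,0,-1.]))
    d=np.cos(q[4])*U+np.sin(q[4])*np.cross(N,U)
    out['fill']=mk(filler(q[3],0,0,0),d,-N)
    return out
def rel(name,back=0,q=None,verb=True):
    """move from present pose so that grasp point is `back` mm behind the grip point"""
    from rig import bot
    q=np.load("q.npy") if q is None else q
    s=bot.read_state();P,Rn=s["position"],s["tcp_rot"];g,Rt=targets(q)[name]
    for flip in(0,1):
        T=Rt@R.from_euler('z',np.pi*flip).as_matrix()
        t=g+T[:,2]*(.011-back/1000)
        print(name,'flip',flip,'xyz',np.round((Rn.T@(t-P))*1000,1),'rot',np.round(R.from_matrix(Rn.T@T).as_rotvec(),3),'world',np.round(t,4))
    print('j',np.round(s["joint_positions"],1),'F',np.round(s["force"],1),'open',s["opening"],'t',s["time_s"])
E
python3 - <<'E'
from h import *
for n in('vent','fill','lock'): rel(n,60)
from rig import vision
print(vision.camera_model("wrist"))
E
```

```text
vent flip 0 xyz [ 572.7 -378.5  -14.4] rot [-0.002  0.     0.742] world [ 0.6173 -0.0868  0.245 ]
vent flip 1 xyz [ 572.7 -378.5  -14.4] rot [-0.000e+00 -2.000e-03 -2.399e+00] world [ 0.6173 -0.0868  0.245 ]
j [-85.   30.3  82.1  -0.   67.7 -10.2] F [ 1.   0.4 -0.3] open 0.9985392870058987 t 0.1
fill flip 0 xyz [ 596.8 -562.7   32.7] rot [-0.646 -0.079  0.851] world [0.5921 0.0973 0.1982]
fill flip 1 xyz [ 596.8 -562.7   32.7] rot [ 0.095 -0.776 -2.17 ] world [0.5921 0.0973 0.1982]
j [-85.   30.3  82.1  -0.   67.7 -10.2] F [ 1.   0.4 -0.3] open 0.9985392870058987 t 0.1
lock flip 0 xyz [ 434.  -466.1   -1.3] rot [-0.002  0.     0.563] world [ 0.4604 -0.0387  0.232 ]
lock flip 1 xyz [ 434.  -466.1   -1.3] rot [-0.000e+00 -2.000e-03 -2.578e+00] world [ 0.4604 -0.0387  0.232 ]
j [-85.   30.3  82.1  -0.   67.7 -10.2] F [ 1.   0.4 -0.3] open 0.9985392870058987 t 0.1
{'camera_matrix': array([[326.9403394 ,   0.        , 316.89372477],
       [  0.        , 326.9403394 , 206.06394657],
       [  0.        ,   0.        ,   1.        ]]), 'dist_coeffs': array([-0.05316742,  0.        ,  0.        ,  0.        ,  0.        ]), 'camera_from_world': array([[ 0.2627259 , -0.96486834, -0.00204872, -0.62410038],
       [ 0.92591495,  0.25271531, -0.28074273,  0.03228029],
       [ 0.27139752,  0.07186144,  0.95978087, -0.39100582],
       [ 0.        ,  0.        ,  0.        ,  1.        ]])}
```

```bash
python3 -m handwheel '[{"delta_rot":[0,0,-0.18],"xyz":[45,-30,-40],"hand":-1},{"delta_rot":[0,0,-0.36],"xyz":[95,-62,-60],"hand":-1},{"delta_rot":[0,0,-0.54],"xyz":[145,-95,-70],"hand":-1},{"delta_rot":[0,0,-0.72],"xyz":[195,-128,-70],"hand":-1},{"delta_rot":[0,0,-0.9],"xyz":[245,-161,-70],"hand":-1}]'; python3 -c "
from h import *;rel('vent',100)"
```

```text
time_s: 0.72
position: [0.3593, -0.3815, 0.3006]
tcp_rot: [[0.389, 0.921, 0.0], [0.921, -0.389, 0.0], [0.0, 0.0, -1.0]]
force: [0.7, -0.7, 0.2]
opening: 1.003
grasp_force: 0.0
vent flip 0 xyz [371.8 123.1  15.6] rot [ 0.    -0.     1.648] world [ 0.6173 -0.0868  0.285 ]
vent flip 1 xyz [371.8 123.1  15.6] rot [ 0.     0.    -1.494] world [ 0.6173 -0.0868  0.285 ]
j [-59.   17.8  91.4   0.   70.9 -36.1] F [ 0.7 -0.7  0.2] open 1.0028840190514998 t 0.725
```

```bash
python3 -m handwheel '[{"delta_rot":[0,0,-0.18],"xyz":[45,15,0],"hand":-1},{"delta_rot":[0,0,-0.36],"xyz":[90,30,0],"hand":-1},{"delta_rot":[0,0,-0.54],"xyz":[135,45,0],"hand":-1},{"delta_rot":[0,0,-0.72],"xyz":[180,60,0],"hand":-1},{"delta_rot":[0,0,-0.9],"xyz":[220,73,0],"hand":-1}]'; python3 -c "
from h import *;rel('vent',100)"
```

```text
time_s: 1.35
position: [0.5128, -0.2083, 0.3002]
tcp_rot: [[-0.481, 0.877, -0.001], [0.877, 0.481, 0.0], [0.001, -0.0, -1.0]]
force: [-1.0, -0.4, -0.5]
opening: 0.998
grasp_force: 0.0
vent flip 0 xyz [ 56.3 150.   15.1] rot [-1.000e-03  0.000e+00  2.549e+00] world [ 0.6173 -0.0868  0.285 ]
vent flip 1 xyz [ 56.3 150.   15.1] rot [-0.    -0.001 -0.593] world [ 0.6173 -0.0868  0.285 ]
j [-33.7  20.3  87.4   0.   72.3 -62.4] F [-1.  -0.4 -0.5] open 0.9975272882826113 t 1.35
```

```bash
python3 -m handwheel '[{"delta_rot":[0,0,-0.15],"xyz":[14,40,0],"hand":-1},{"delta_rot":[0,0,-0.3],"xyz":[28,80,5],"hand":-1},{"delta_rot":[0,0,-0.45],"xyz":[42,115,10],"hand":-1},{"delta_rot":[0,0,-0.59],"xyz":[56,150,15],"hand":-1},{"delta_rot":[0,0,-0.59],"xyz":[56,150,15],"hand":-1}]'; python3 -c "
from h import *;rel('vent',0)
from rig import vision
m=vision.camera_model('wrist');cv2.imwrite('pics/w1.png',vision.capture('wrist')[...,::-1]);np.save('w1.npy',m,allow_pickle=True)
q=np.load('q.npy')
print(proj(m,W(q[:3],[vent(q[5],16,6),vent(q[5],-18,6),[45,q[6],194],filler(q[3],q[4],25,7),filler(q[3],q[4],-27,7)])))"
```

```text
time_s: 1.98
position: [0.6181, -0.0871, 0.2843]
tcp_rot: [[-0.886, 0.464, -0.002], [0.464, 0.886, 0.001], [0.002, 0.0, -1.0]]
force: [-0.4, -0.5, 0.5]
opening: 0.999
grasp_force: 0.0
vent flip 0 xyz [ 0.7 -0.1 99.3] rot [-3.000e-03 -0.000e+00  3.136e+00] world [ 0.6173 -0.0868  0.185 ]
vent flip 1 xyz [ 0.7 -0.1 99.3] rot [ 0.    -0.002 -0.006] world [ 0.6173 -0.0868  0.185 ]
j [-18.3  27.2  78.5   0.   74.4 -80.6] F [-0.4 -0.5  0.5] open 0.9985960297694678 t 1.975
[[315.65210596 233.70698604]
 [315.33221524 190.77287471]
 [269.67027756 -22.55780734]
 [472.0346812  107.60144019]
 [478.3130164   41.64212864]]
```

View pics/w1.png

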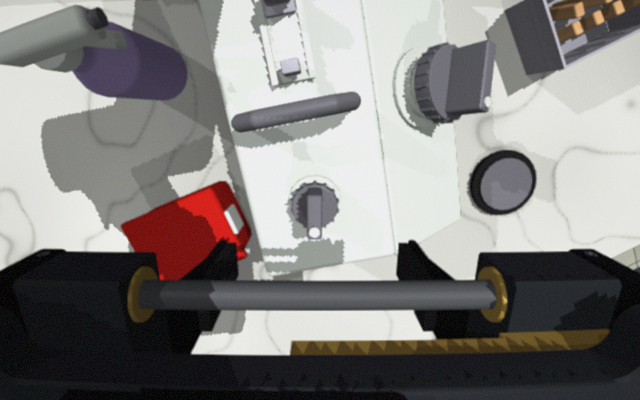

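The vent dot is at (315,232), against a prediction of (316,234), so the vent pose is good. The filler dot at (488,103) is off by about 16 px, so I'll refine that before going there. Vent first.

```bash
python3 -m handwheel '[{"delta_rot":[0,0,0],"xyz":[0,0,40],"hand":-1},{"delta_rot":[0,0,0],"xyz":[0,0,75],"hand":-1},{"delta_rot":[0,0,0],"xyz":[0,0,90],"hand":-1},{"delta_rot":[0,0,0],"xyz":[0,0,98],"hand":-1},{"delta_rot":[0,0,0],"xyz":[0,0,98],"hand":-1}]'
python3 -m handwheel '[{"delta_rot":[0,0,0],"xyz":[0,0,0],"hand":1},{"delta_rot":[0,0,0],"xyz":[0,0,0],"hand":1},{"delta_rot":[0,0,0],"xyz":[0,0,0],"hand":1},{"delta_rot":[0,0,0],"xyz":[0,0,0],"hand":1},{"delta_rot":[0,0,0],"xyz":[0,0,0],"hand":1}]'
```

```text
time_s: 2.65
position: [0.6177, -0.0898, 0.188]
tcp_rot: [[-0.884, 0.468, 0.001], [0.468, 0.884, -0.0], [-0.001, 0.0, -1.0]]
force: [-0.4, 0.4, -0.6]
opening: 1.0
grasp_force: 0.0
time_s: 3.28
position: [0.6175, -0.0893, 0.1876]
tcp_rot: [[-0.884, 0.467, 0.0], [0.467, 0.884, -0.0], [-0.0, -0.0, -1.0]]
force: [0.7, 0.5, -0.1]
opening: 0.52
grasp_force: 0.0
```

```bash
python3 - <<'E'
import cv2
cv2.imwrite("pics/w1c.png",cv2.resize(cv2.imread("pics/w1.png")[20:140,370:530],None,fx=5,fy=5,interpolation=cv2.INTER_CUBIC))
E
```

```text
(no output)
```

View pics/w1c.png

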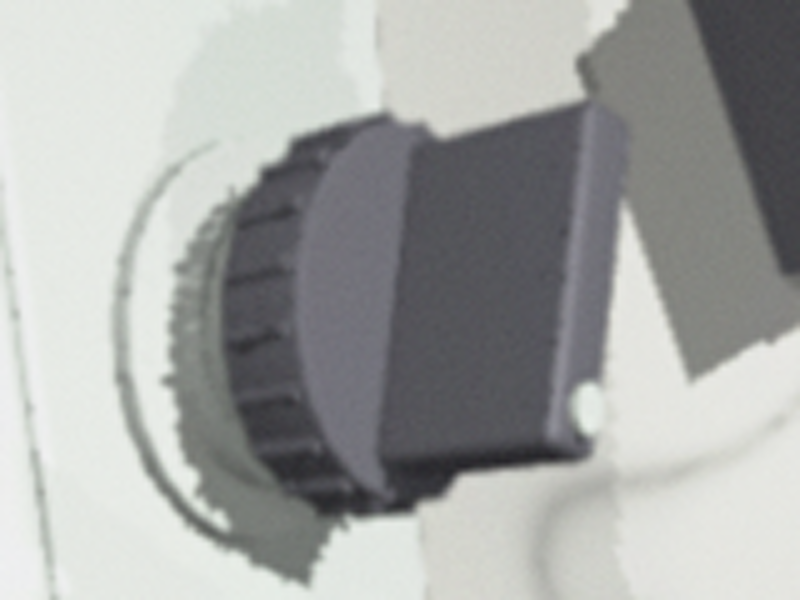

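Crop of the filler cap: the wing's top edge runs from (610,110) to (575,450) with the dot at (588,410), i.e. image (492,42) to (485,110). Refit, with closing continued on the vent.

```bash
python3 -m handwheel '[{"delta_rot":[0,0,0],"xyz":[0,0,0],"hand":1},{"delta_rot":[0,0,0],"xyz":[0,0,0],"hand":1},{"delta_rot":[0,0,0],"xyz":[0,0,0],"hand":1},{"delta_rot":[0,0,0],"xyz":[0,0,0],"hand":1},{"delta_rot":[0,0,0],"xyz":[0,0,0],"hand":1}]'
python3 - <<'E'
from h import *
import re
src=open('fit.py').read()
src=src.replace("    return np.vstack","    r+=[3*(proj(mw,W(p,[filler(h,tf,27,7),filler(h,tf,-27,7),vent(tv,16,6),vent(tv,-18,6)]))-np.array([(484.6,109.6),(491.6,41.6),(315,232),(315,191)]))/2]\n    return np.vstack")
src=src.replace("def f(q)","mw=np.load('w1.npy',allow_pickle=True).item()\ndef f(q)")
open('fit.py','w').write(src)
E
python3 fit.py
```

```text
time_s: 3.9
position: [0.6175, -0.0892, 0.1875]
tcp_rot: [[-0.884, 0.467, 0.0], [0.467, 0.884, 0.0], [0.0, 0.0, -1.0]]
force: [-0.4, 0.5, -1.1]
opening: 0.135
grasp_force: 30.0
25.848750280681102 [ 5.56100e-01 -2.08000e-02 -1.87370e+00  6.11298e+01  1.24470e+00
  1.39070e+00 -8.58533e+01]
25.848750280859605 [ 5.56100e-01 -2.08000e-02 -1.87370e+00  6.11298e+01  1.24470e+00
  1.39070e+00 -8.58533e+01]
[[0.1, -0.7], [2.1, 0.3], [-0.6, 2.0], [-2.5, 1.2], [-1.8, 1.8], [-0.1, -1.3], [-1.3, -2.1], [-0.1, -2.8], [1.7, -0.6], [-0.1, 0.3], [1.6, 1.3], [-1.9, -1.4], [-1.8, -1.1], [-1.8, -0.6], [0.3, -1.3], [-0.4, -0.7], [-1.0, 0.2], [-0.0, -0.9], [-0.1, 0.6], [-0.6, 0.1], [0.1, -3.5], [0.2, 2.5], [0.1, -0.4]]
```

```bash
python3 -m handwheel '[{"delta_rot":[0,0,0.16],"xyz":[0,0,0],"hand":1},{"delta_rot":[0,0,0.34],"xyz":[0,0,0],"hand":1},{"delta_rot":[0,0,0.52],"xyz":[0,0,0],"hand":1},{"delta_rot":[0,0,0.7],"xyz":[0,0,0],"hand":1},{"delta_rot":[0,0,0.88],"xyz":[0,0,0],"hand":1}]'
python3 -m handwheel '[{"delta_rot":[0,0,0.15],"xyz":[0,0,0],"hand":1},{"delta_rot":[0,0,0.3],"xyz":[0,0,0],"hand":1},{"delta_rot":[0,0,0.45],"xyz":[0,0,0],"hand":1},{"delta_rot":[0,0,0.52],"xyz":[0,0,0],"hand":1},{"delta_rot":[0,0,0.54],"xyz":[0,0,0],"hand":1}]'
python3 - <<'E'
from h import *; from rig import bot
s=bot.read_state();q=np.load('q.npy')
x=s['tcp_rot'][:,0];print('moment',s['moment'],'wing angle vs tank x',np.degrees(np.arctan2(-x[1],-x[0])-q[2]),s['force'])
E
```

```text
time_s: 4.53
position: [0.6181, -0.0888, 0.1876]
tcp_rot: [[-0.198, 0.98, 0.001], [0.98, 0.198, 0.001], [0.001, 0.002, -1.0]]
force: [1.8, 1.4, -1.1]
opening: 0.132
grasp_force: 30.0
time_s: 5.15
position: [0.6185, -0.0889, 0.1876]
tcp_rot: [[0.327, 0.945, 0.002], [0.945, -0.327, 0.0], [0.001, 0.002, -1.0]]
force: [3.4, 2.2, -1.2]
opening: 0.139
grasp_force: 30.0
moment [ 0.43207628 -0.69493364  0.59421467] wing angle vs tank x -1.754826550230939 [ 3.3813969   2.24749647 -1.20900759]
```

```bash
python3 -m handwheel '[{"delta_rot":[0,0,0.03],"xyz":[0,0,0],"hand":1},{"delta_rot":[0,0,0.06],"xyz":[0,0,0],"hand":1},{"delta_rot":[0,0,0.08],"xyz":[0,0,0],"hand":1},{"delta_rot":[0,0,0.08],"xyz":[0,0,0],"hand":1},{"delta_rot":[0,0,0.08],"xyz":[0,0,0],"hand":1}]'
python3 - <<'E'
from h import *; from rig import bot
s=bot.read_state();q=np.load('q.npy')
x=s['tcp_rot'][:,0];print('moment',s['moment'],'wing angle vs tank x',np.degrees(np.arctan2(-x[1],-x[0])-q[2]),s['force'],s['joint_positions'])
E
```

```text
time_s: 5.78
position: [0.6183, -0.0892, 0.1876]
tcp_rot: [[0.403, 0.915, 0.002], [0.915, -0.403, -0.0], [0.001, 0.002, -1.0]]
force: [4.2, 3.0, -2.9]
opening: 0.147
grasp_force: 31.4
moment [ 0.46631774 -0.91934022  0.70020913] wing angle vs tank x -6.3903975138566755 [ 4.24399896  3.02844923 -2.89779443] [-1.84592154e+01  3.29567072e+01  8.46293207e+01  3.78329437e-02
  6.23058858e+01  5.27016288e+00]
```

```bash
python3 -m handwheel '[{"delta_rot":[0,0,0],"xyz":[0,0,0],"hand":-1},{"delta_rot":[0,0,0],"xyz":[0,0,0],"hand":-1},{"delta_rot":[0,0,0],"xyz":[0,0,0],"hand":-1},{"delta_rot":[0,0,0],"xyz":[0,0,-5],"hand":-1},{"delta_rot":[0,0,0],"xyz":[0,0,-30],"hand":-1}]'
python3 -m handwheel '[{"delta_rot":[0,0,0],"xyz":[0,0,-50],"hand":-1},{"delta_rot":[0,0,0],"xyz":[0,0,-90],"hand":-1},{"delta_rot":[0,0,0],"xyz":[0,0,-120],"hand":-1},{"delta_rot":[0,0,0],"xyz":[0,0,-120],"hand":-1},{"delta_rot":[0,0,0],"xyz":[0,0,-120],"hand":-1}]'
python3 - <<'E'
from h import *; from rig import vision
rel('fill',70)
m=vision.camera_model('wrist');im=vision.capture('wrist')[...,::-1];cv2.imwrite('pics/w2.png',im)
q=np.load('q.npy');print(proj(m,W(q[:3],[vent(0,16,6),vent(0,-18,6),vent(0,0,6),[45,q[6],194],filler(q[3],q[4],27,7),filler(q[3],q[4],-27,7)])))
E
```

```text
time_s: 6.4
position: [0.616, -0.0892, 0.2165]
tcp_rot: [[0.404, 0.915, -0.004], [0.915, -0.404, 0.001], [-0.001, -0.005, -1.0]]
force: [0.8, -0.3, 0.9]
opening: 0.636
grasp_force: 0.0
time_s: 7.02
position: [0.6166, -0.0892, 0.3366]
tcp_rot: [[0.403, 0.915, -0.002], [0.915, -0.403, 0.001], [-0.0, -0.002, -1.0]]
force: [-1.4, -1.0, 0.4]
opening: 0.997
grasp_force: 0.0
fill flip 0 xyz [172.9 -97.9 122. ] rot [-0.607 -0.383  1.719] world [0.5965 0.1086 0.2147]
fill flip 1 xyz [172.9 -97.9 122. ] rot [ 0.362 -0.573 -1.309] world [0.5965 0.1086 0.2147]
j [-18.5  24.6  74.5  -0.   81.    5.3] F [-1.4 -1.   0.4] open 0.9970893953986011 t 7.025
[[317.19476465 213.71705077]
 [312.95255952 177.74961435]
 [315.23151736 197.07253298]
 [146.57140796 213.41228902]
 [237.81667376  40.33680035]
 [182.91416258  34.08079219]]
```

View pics/w2.png

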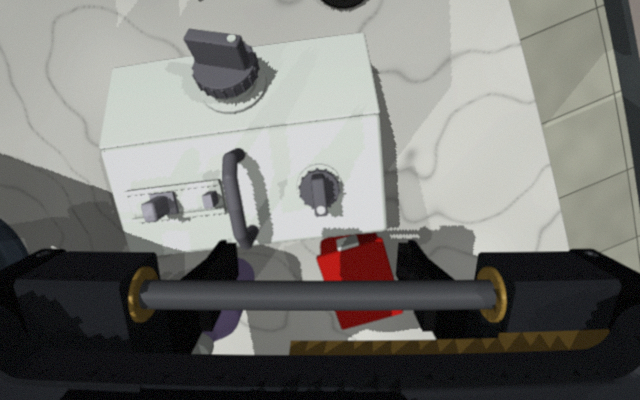

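Vent dot at (321,210), wing parallel to the tank's side edges, as predicted for closed. The filler wing runs from (187,33) to the dot at (231,38), which agrees with the refit. On to the filler, flip 1 (joint 6 room).

```bash
python3 -m handwheel '[{"delta_rot":[0.04,-0.07,-0.15],"xyz":[25,-14,0],"hand":-1},{"delta_rot":[0.085,-0.135,-0.31],"xyz":[55,-31,0],"hand":-1},{"delta_rot":[0.13,-0.205,-0.47],"xyz":[85,-48,5],"hand":-1},{"delta_rot":[0.175,-0.275,-0.63],"xyz":[115,-65,10],"hand":-1},{"delta_rot":[0.21,-0.34,-0.77],"xyz":[140,-80,20],"hand":-1}]'; python3 -c "
from h import *;rel('fill',70)"
```

```text
time_s: 7.7
position: [0.6003, 0.0723, 0.3157]
tcp_rot: [[-0.387, 0.898, -0.21], [0.895, 0.31, -0.321], [-0.223, -0.312, -0.924]]
force: [-0.4, 0.3, 0.2]
opening: 1.0
grasp_force: 0.0
fill flip 0 xyz [56.5 39.4 82.4] rot [-0.306 -0.196  2.584] world [0.5965 0.1086 0.2147]
fill flip 1 xyz [56.5 39.4 82.4] rot [ 0.147 -0.229 -0.534] world [0.5965 0.1086 0.2147]
j [  4.8  31.8  68.6 -17.6  93.7 -15.3] F [-0.4  0.3  0.2] open 1.0002334348255728 t 7.7
```

```bash
python3 -m handwheel '[{"delta_rot":[0.04,-0.07,-0.16],"xyz":[20,14,15],"hand":-1},{"delta_rot":[0.085,-0.135,-0.31],"xyz":[38,26,35],"hand":-1},{"delta_rot":[0.13,-0.2,-0.46],"xyz":[50,35,55],"hand":-1},{"delta_rot":[0.147,-0.229,-0.534],"xyz":[56,39,75],"hand":-1},{"delta_rot":[0.147,-0.229,-0.534],"xyz":[56,39,82],"hand":-1}]'; python3 - <<'E'
from h import *; from rig import vision
rel('fill',0)
m=vision.camera_model('wrist');im=vision.capture('wrist')[...,::-1];cv2.imwrite('pics/w3.png',im)
q=np.load('q.npy');print(proj(m,W(q[:3],[filler(q[3],q[4],27,7),filler(q[3],q[4],21,7),filler(q[3],q[4],-27,7)])))
E
```

```text
time_s: 8.32
position: [0.5953, 0.1076, 0.2137]
tcp_rot: [[-0.825, 0.536, -0.18], [0.534, 0.634, -0.56], [-0.186, -0.558, -0.809]]
force: [-0.0, -0.8, -0.5]
opening: 0.998
grasp_force: 0.0
fill flip 0 xyz [-1.   0.9 68.4] rot [-7.000e-03  2.000e-03  3.139e+00] world [0.5843 0.0694 0.1581]
fill flip 1 xyz [-1.   0.9 68.4] rot [-0.002 -0.004 -0.002] world [0.5843 0.0694 0.1581]
j [ 13.8  40.9  73.3 -30.1  87.1 -32.6] F [-0.  -0.8 -0.5] open 0.9979350485979661 t 8.325
[[316.21556369 267.68045043]
 [316.18665589 259.75022855]
 [315.94030013 191.52345116]]
```

View pics/w3.png

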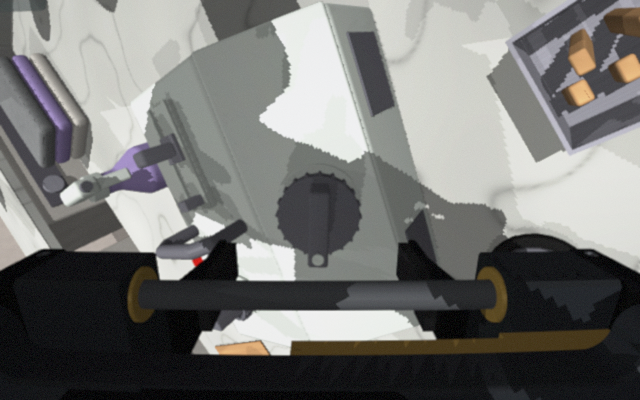

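Dot at (318,260) against a predicted (316,260), so it's aligned. Descend and grip.

```bash
python3 -m handwheel '[{"delta_rot":[0,0,0],"xyz":[-1,1,30],"hand":-1},{"delta_rot":[0,0,0],"xyz":[-1,1,50],"hand":-1},{"delta_rot":[0,0,0],"xyz":[-1,1,60],"hand":-1},{"delta_rot":[0,0,0],"xyz":[-1,1,66],"hand":-1},{"delta_rot":[0,0,0],"xyz":[-1,1,66],"hand":0.5}]'
python3 -m handwheel '[{"delta_rot":[0,0,0],"xyz":[0,0,0],"hand":1},{"delta_rot":[0,0,0],"xyz":[0,0,0],"hand":1},{"delta_rot":[0,0,0],"xyz":[0,0,0],"hand":1},{"delta_rot":[0,0,0],"xyz":[0,0,0],"hand":1},{"delta_rot":[0,0,0],"xyz":[0,0,0],"hand":1}]'
python3 -m handwheel '[{"delta_rot":[0,0,0],"xyz":[0,0,0],"hand":1},{"delta_rot":[0,0,0],"xyz":[0,0,0],"hand":1},{"delta_rot":[0,0,0],"xyz":[0,0,0],"hand":1},{"delta_rot":[0,0,0],"xyz":[0,0,0],"hand":1},{"delta_rot":[0,0,0],"xyz":[0,0,0],"hand":1}]'; python3 -c "
from h import *;rel('fill',0)"
```

```text
time_s: 9.0
position: [0.5876, 0.0702, 0.1637]
tcp_rot: [[-0.823, 0.541, -0.174], [0.535, 0.634, -0.558], [-0.192, -0.553, -0.811]]
force: [-0.4, -0.6, -0.4]
opening: 0.951
grasp_force: 0.0
time_s: 9.62
position: [0.5873, 0.0704, 0.1633]
tcp_rot: [[-0.823, 0.54, -0.175], [0.535, 0.634, -0.558], [-0.191, -0.553, -0.811]]
force: [0.2, -0.1, 0.7]
opening: 0.398
grasp_force: 0.0
time_s: 10.25
position: [0.5876, 0.0707, 0.163]
tcp_rot: [[-0.823, 0.541, -0.174], [0.535, 0.635, -0.558], [-0.191, -0.552, -0.812]]
force: [2.3, 1.8, -2.7]
opening: 0.156
grasp_force: 29.9
fill flip 0 xyz [3.  0.1 5.4] rot [-2.000e-03 -7.000e-03  3.135e+00] world [0.5843 0.0694 0.1581]
fill flip 1 xyz [3.  0.1 5.4] rot [ 0.004 -0.001 -0.007] world [0.5843 0.0694 0.1581]
j [ 10.9  42.7  78.9 -31.6  79.1 -30.8] F [ 2.3  1.8 -2.7] open 0.15622187965251935 t 10.25
```

```bash
python3 -m handwheel '[{"delta_rot":[0,0,0.16],"xyz":[0,-0.4,0],"hand":1},{"delta_rot":[0,0,0.34],"xyz":[0.1,-0.8,0],"hand":1},{"delta_rot":[0,0,0.52],"xyz":[0.3,-1.2,0],"hand":1},{"delta_rot":[0,0,0.7],"xyz":[0.5,-1.5,0],"hand":1},{"delta_rot":[0,0,0.86],"xyz":[0.8,-1.8,0],"hand":1}]'
python3 -c "
from h import *;rel('fill',0)"
python3 -m handwheel '[{"delta_rot":[0,0,0.12],"xyz":[0,-0.2,0],"hand":1},{"delta_rot":[0,0,0.24],"xyz":[0,-0.4,0],"hand":1},{"delta_rot":[0,0,0.34],"xyz":[0,-0.5,0],"hand":1},{"delta_rot":[0,0,0.39],"xyz":[0,-0.6,0],"hand":1},{"delta_rot":[0,0,0.4],"xyz":[0,-0.6,0],"hand":1}]'
cat > ck.py <<'E'
from h import *; from rig import bot
s=bot.read_state();q=np.load('q.npy');M,o=tank(q[:3]);T=s['tcp_rot']
x=-(M.T@T[:,0]);print('angle',np.degrees(np.arctan2(x@np.cross(N,U),x@U)),'moment about tool z',s['moment']@T[:,2],'F tool',np.round(T.T@s['force'],1),s['opening'],np.round(s['joint_positions'],1))
E
python3 ck.py
```

```text
time_s: 10.88
position: [0.5853, 0.0697, 0.1642]
tcp_rot: [[-0.123, 0.977, -0.175], [0.83, 0.004, -0.558], [-0.545, -0.214, -0.811]]
force: [0.4, 1.0, -1.0]
opening: 0.157
grasp_force: 30.0
fill flip 0 xyz [3.1 0.3 5.4] rot [-3.00e-03 -2.00e-03  2.27e+00] world [0.5843 0.0694 0.1581]
fill flip 1 xyz [3.1 0.3 5.4] rot [ 0.002 -0.003 -0.871] world [0.5843 0.0694 0.1581]
j [ 10.9  42.5  79.2 -31.6  79.1  18.8] F [ 0.4  1.  -1. ] open 0.15688398622831087 t 10.875
time_s: 11.5
position: [0.5841, 0.0699, 0.1643]
tcp_rot: [[0.26, 0.949, -0.177], [0.768, -0.314, -0.559], [-0.586, 0.01, -0.81]]
force: [-1.2, 2.5, 0.2]
opening: 0.157
grasp_force: 30.5
angle -1.11799477218453 moment about tool z -0.6352822454041569 F tool [ 1.4 -1.9 -1.3] 0.15695637916660943 [ 10.9  42.4  79.3 -31.6  79.1  41.4]
```

```bash
python3 -m handwheel '[{"delta_rot":[0,0,0.04],"xyz":[0,0,0],"hand":1},{"delta_rot":[0,0,0.07],"xyz":[0,0,0],"hand":1},{"delta_rot":[0,0,0.1],"xyz":[0,0,0],"hand":1},{"delta_rot":[0,0,0.12],"xyz":[0,0,0],"hand":1},{"delta_rot":[0,0,0.12],"xyz":[0,0,0],"hand":1}]';python3 ck.py
```

```text
time_s: 12.12
position: [0.584, 0.0693, 0.1647]
tcp_rot: [[0.374, 0.91, -0.177], [0.723, -0.406, -0.559], [-0.581, 0.081, -0.81]]
force: [-4.6, 1.5, 5.4]
opening: 0.18
grasp_force: 33.5
angle -8.105446227729097 moment about tool z -0.8765707519967868 F tool [-3.8 -4.3 -4.4] 0.17990364503153666 [ 10.9  42.4  79.3 -31.7  79.2  48.3]
```

The pads began to open round the wing, so the cap is on its stop. Release and back off.

```bash
python3 -m handwheel '[{"delta_rot":[0,0,0],"xyz":[0,0,0],"hand":-1},{"delta_rot":[0,0,0],"xyz":[0,0,0],"hand":-1},{"delta_rot":[0,0,0],"xyz":[0,0,0],"hand":-1},{"delta_rot":[0,0,0],"xyz":[0,0,-15],"hand":-1},{"delta_rot":[0,0,0],"xyz":[0,0,-50],"hand":-1}]'
python3 -m handwheel '[{"delta_rot":[0,0,0],"xyz":[0,0,-40],"hand":-1},{"delta_rot":[0,0,0],"xyz":[0,0,-80],"hand":-1},{"delta_rot":[0,0,0],"xyz":[0,0,-100],"hand":-1},{"delta_rot":[0,0,0],"xyz":[0,0,-100],"hand":-1},{"delta_rot":[0,0,0],"xyz":[0,0,-100],"hand":-1}]'
python3 - <<'E'
from h import *; from rig import vision
rel('lock',100)
cv2.imwrite('pics/s4.png',cv2.resize(vision.capture('side')[145:270,270:430,::-1],None,fx=5,fy=5,interpolation=cv2.INTER_CUBIC)[:600,:800])
m=vision.camera_model('side');q=np.load('q.npy');print((proj(m,W(q[:3],[vent(0,16,6),vent(0,-18,6),filler(q[3],0,21,7),filler(q[3],0,-27,7),[45,q[6],194]]))-[270,145]+.4)*5)
E
```

```text
time_s: 12.75
position: [0.5935, 0.0975, 0.2047]
tcp_rot: [[0.374, 0.91, -0.177], [0.723, -0.406, -0.559], [-0.58, 0.081, -0.81]]
force: [-0.6, 0.4, -0.9]
opening: 0.66
grasp_force: 0.0
time_s: 13.38
position: [0.6108, 0.1532, 0.2854]
tcp_rot: [[0.374, 0.911, -0.176], [0.724, -0.405, -0.559], [-0.58, 0.082, -0.811]]
force: [0.1, 0.0, -0.4]
opening: 1.0
grasp_force: 0.0
lock flip 0 xyz [-186.9  -60.3  144.1] rot [0.513 0.447 1.379] world [ 0.4607 -0.0381  0.272 ]
lock flip 1 xyz [-186.9  -60.3  144.1] rot [-0.464  0.533 -1.65 ] world [ 0.4607 -0.0381  0.272 ]
j [ 17.   39.4  64.1 -29.1  97.7  44. ] F [ 0.1  0.  -0.4] open 1.0002410276381606 t 13.375
[[327.37706322  54.55698027]
 [288.84447525  91.18265308]
 [285.4754833  327.49123548]
 [234.57017353 422.26527155]
 [599.99306117 221.31980869]]
```

View pics/s4.png

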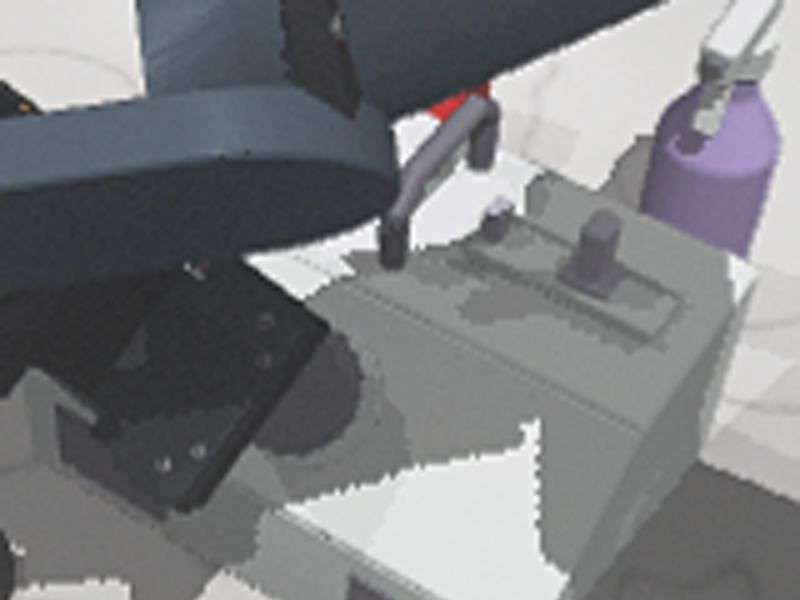

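The gripper hides the filler cap. The lock is still at (604,216), as predicted. Going over the lock with the camera side facing the caps (flip 0).

```bash
python3 -m handwheel '[{"delta_rot":[0.06,0.052,0.16],"xyz":[-40,-8,-10],"hand":-1},{"delta_rot":[0.12,0.104,0.32],"xyz":[-75,-16,0],"hand":-1},{"delta_rot":[0.18,0.156,0.48],"xyz":[-110,-26,15],"hand":-1},{"delta_rot":[0.24,0.208,0.64],"xyz":[-140,-36,35],"hand":-1},{"delta_rot":[0.29,0.25,0.78],"xyz":[-165,-46,60],"hand":-1}]';python3 -c "
from h import *;rel('lock',150)"
```

```text
time_s: 14.05
position: [0.4961, 0.0175, 0.3288]
tcp_rot: [[0.934, 0.304, -0.189], [0.263, -0.94, -0.216], [-0.243, 0.152, -0.958]]
force: [-0.1, -0.7, 0.3]
opening: 0.999
grasp_force: 0.0
lock flip 0 xyz [-46.   40.5  25.3] rot [0.224 0.193 0.592] world [ 0.4607 -0.0381  0.322 ]
lock flip 1 xyz [-46.   40.5  25.3] rot [-0.253  0.293 -2.522] world [ 0.4607 -0.0381  0.322 ]
j [ -3.   19.8  85.5 -13.1  85.3  72.4] F [-0.1 -0.7  0.3] open 0.9991919023272257 t 14.05
```

```bash
python3 -m handwheel '[{"delta_rot":[0.06,0.05,0.16],"xyz":[-12,10,6],"hand":-1},{"delta_rot":[0.12,0.1,0.32],"xyz":[-24,20,12],"hand":-1},{"delta_rot":[0.18,0.155,0.48],"xyz":[-36,30,18],"hand":-1},{"delta_rot":[0.224,0.193,0.592],"xyz":[-46,40,25],"hand":-1},{"delta_rot":[0.224,0.193,0.592],"xyz":[-46,40,25],"hand":-1}]';python3 - <<'E'
from h import *; from rig import vision
rel('lock',50)
m=vision.camera_model('wrist');np.save('w5.npy',m,allow_pickle=True);cv2.imwrite('pics/w5.png',vision.capture('wrist')[...,::-1])
cv2.imwrite('pics/w5c.png',cv2.resize(cv2.imread('pics/w5.png')[0:300,140:540],None,fx=2,fy=2,interpolation=cv2.INTER_CUBIC))
q=np.load('q.npy');print((proj(m,W(q[:3],[vent(0,14,6),vent(0,-18,6),filler(q[3],0,21,7),filler(q[3],0,-27,7),[45,q[6],194],[-20,150,150],[-20,-150,150],[110,150,150],[45,-20,175]]))-[140,0]+.25)*2)
E
```

```text
time_s: 14.68
position: [0.46, -0.0374, 0.3218]
tcp_rot: [[0.955, -0.295, -0.005], [-0.295, -0.955, 0.0], [-0.005, 0.001, -1.0]]
force: [0.2, 0.7, 0.5]
opening: 0.999
grasp_force: 0.0
lock flip 0 xyz [ 1.4  0.4 99.8] rot [0.001 0.005 0.003] world [ 0.4607 -0.0381  0.222 ]
lock flip 1 xyz [ 1.4  0.4 99.8] rot [-8.000e-03  2.000e-03 -3.139e+00] world [ 0.4607 -0.0381  0.222 ]
j [-18.5  11.2  97.2  -0.1  71.9  88.7] F [0.2 0.7 0.5] open 0.999012005553924 t 14.675
[[ 396.18410377  -17.50413156]
 [ 310.03229806  -17.8003876 ]
 [  47.0603911   202.01648222]
 [  -6.31491072  204.44356021]
 [ 356.65274981  401.20605314]
 [ 206.27343809 -158.05901158]
 [ 235.34798485  493.47211857]
 [ 510.36820413 -156.72271776]
 [ 357.07721835  247.65712313]]
```

View pics/w5c.png

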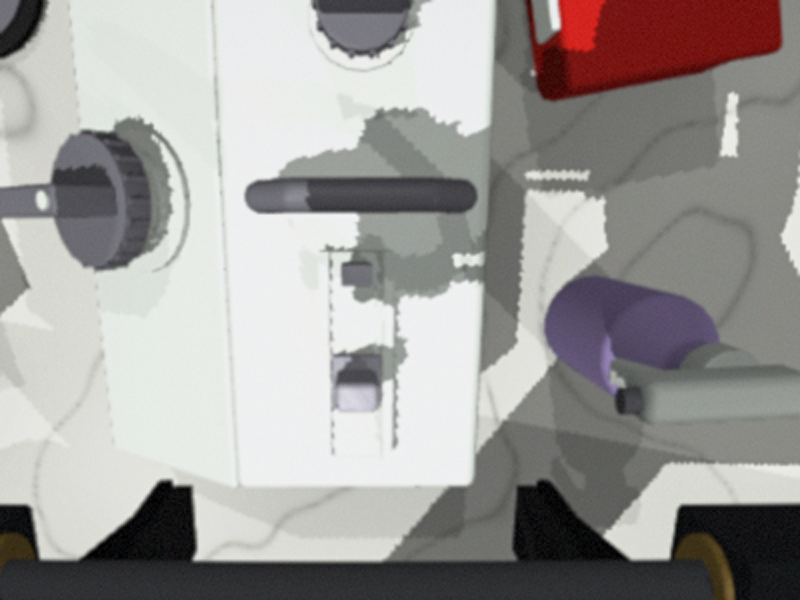

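Both wings lie along the tank's x: the filler dot is at (42,201), and the vent wing's edge is level at y≈12. Both caps are closed. The lock grip top is at (357,392), 3–4 mm further along than the estimate. Descend, grip and slide.

```bash
python3 -m handwheel '[{"delta_rot":[0,0,0],"xyz":[4,0,50],"hand":-1},{"delta_rot":[0,0,0],"xyz":[4,0,100],"hand":-1},{"delta_rot":[0,0,0],"xyz":[4,0,130],"hand":-1},{"delta_rot":[0,0,0],"xyz":[4,0,145],"hand":-1},{"delta_rot":[0,0,0],"xyz":[4,0,148],"hand":0.5}]'
python3 -m handwheel '[{"delta_rot":[0,0,0],"xyz":[0,0,0],"hand":1},{"delta_rot":[0,0,0],"xyz":[0,0,0],"hand":1},{"delta_rot":[0,0,0],"xyz":[0,0,0],"hand":1},{"delta_rot":[0,0,0],"xyz":[0,0,0],"hand":1},{"delta_rot":[0,0,0],"xyz":[0,0,0],"hand":1}]'
python3 -m handwheel '[{"delta_rot":[0,0,0],"xyz":[0,0,0],"hand":1},{"delta_rot":[0,0,0],"xyz":[0,0,0],"hand":1},{"delta_rot":[0,0,0],"xyz":[0,0,0],"hand":1},{"delta_rot":[0,0,0],"xyz":[0,0,0],"hand":1},{"delta_rot":[0,0,0],"xyz":[0,0,0],"hand":1}]'
```

```text
time_s: 15.35
position: [0.4652, -0.0366, 0.1731]
tcp_rot: [[0.957, -0.29, -0.006], [-0.29, -0.957, 0.001], [-0.006, 0.001, -1.0]]
force: [0.1, -0.2, -0.2]
opening: 0.947
grasp_force: 0.0
time_s: 15.98
position: [0.4655, -0.0375, 0.1747]
tcp_rot: [[0.956, -0.292, -0.002], [-0.292, -0.956, -0.0], [-0.002, 0.001, -1.0]]
force: [0.3, -0.0, 1.0]
opening: 0.404
grasp_force: 0.0
time_s: 16.6
position: [0.4646, -0.0397, 0.1746]
tcp_rot: [[0.957, -0.29, -0.004], [-0.29, -0.957, -0.005], [-0.003, 0.006, -1.0]]
force: [-2.8, -8.1, 1.6]
opening: 0.228
grasp_force: 30.0
```

```bash
python3 -m handwheel '[{"delta_rot":[0,0,0],"xyz":[5,2,0],"hand":1},{"delta_rot":[0,0,0],"xyz":[14,2,0],"hand":1},{"delta_rot":[0,0,0],"xyz":[23,2,0],"hand":1},{"delta_rot":[0,0,0],"xyz":[32,2,0],"hand":1},{"delta_rot":[0,0,0],"xyz":[38,2,0],"hand":1}]'
python3 -m handwheel '[{"delta_rot":[0,0,0],"xyz":[2,0,0],"hand":1},{"delta_rot":[0,0,0],"xyz":[4,0,0],"hand":1},{"delta_rot":[0,0,0],"xyz":[6,0,0],"hand":1},{"delta_rot":[0,0,0],"xyz":[8,0,0],"hand":1},{"delta_rot":[0,0,0],"xyz":[8,0,0],"hand":1}]'
```

```text
time_s: 17.23
position: [0.498, -0.05, 0.1745]
tcp_rot: [[0.957, -0.291, -0.012], [-0.291, -0.957, 0.001], [-0.012, 0.002, -1.0]]
force: [-15.2, -0.3, 18.9]
opening: 0.223
grasp_force: 30.0
time_s: 17.85
position: [0.4984, -0.0501, 0.1742]
tcp_rot: [[0.957, -0.29, -0.026], [-0.29, -0.957, 0.005], [-0.027, 0.003, -1.0]]
force: [-22.5, -0.9, 23.8]
opening: 0.226
grasp_force: 30.0
```

```bash
python3 - <<'E'
from h import *; from rig import bot,vision
q=np.load('q.npy');M,o=tank(q[:3]);s=bot.read_state()
print('tcp tank',M.T@(s['position']-o)*1000, s['moment'])
m=np.load('w5.npy',allow_pickle=True).item()
for z,ys in((175,(-20,-25,-30,-35,-40)),(194,(-75,-80,-85,-90)),(159,(-20,-26,-30,-130,-125))):
  print(z,[(y,np.round((proj(m,W(q[:3],[[45,y,z]]))[0]-[140,0]+.25)*2).tolist()) for y in ys])
im=vision.capture('wrist')[...,::-1];cv2.imwrite('pics/w6.png',im)
E
```

```text
tcp tank [ 45.15479938 -46.32581966 174.24227339] [-0.0572916   3.83855628  0.06421926]
175 [(-20, [357.0, 248.0]), (-25, [357.0, 259.0]), (-30, [357.0, 270.0]), (-35, [357.0, 282.0]), (-40, [357.0, 293.0])]
194 [(-75, [357.0, 378.0]), (-80, [357.0, 388.0]), (-85, [357.0, 399.0]), (-90, [357.0, 410.0])]
159 [(-20, [357.0, 246.0]), (-26, [357.0, 259.0]), (-30, [357.0, 268.0]), (-130, [356.0, 465.0]), (-125, [356.0, 456.0])]
```

```bash
python3 -m handwheel '[{"delta_rot":[0,0,0],"xyz":[3,0,0],"hand":1},{"delta_rot":[0,0,0],"xyz":[6,0,0],"hand":1},{"delta_rot":[0,0,0],"xyz":[6,0,0],"hand":1},{"delta_rot":[0,0,0],"xyz":[6,0,0],"hand":1},{"delta_rot":[0,0,0],"xyz":[6,0,0],"hand":1}]'
python3 -m handwheel '[{"delta_rot":[0,0,0],"xyz":[-5,0,0],"hand":1},{"delta_rot":[0,0,0],"xyz":[-10,0,0],"hand":1},{"delta_rot":[0,0,0],"xyz":[-12,0,0],"hand":-1},{"delta_rot":[0,0,0],"xyz":[-12,0,0],"hand":-1},{"delta_rot":[0,0,0],"xyz":[-12,0,0],"hand":-1}]'
python3 -m handwheel '[{"delta_rot":[0,0,0],"xyz":[0,0,0],"hand":-1},{"delta_rot":[0,0,0],"xyz":[0,0,0],"hand":-1},{"delta_rot":[0,0,0],"xyz":[0,0,-30],"hand":-1},{"delta_rot":[0,0,0],"xyz":[0,0,-80],"hand":-1},{"delta_rot":[0,0,0],"xyz":[0,0,-120],"hand":-1}]'
python3 -m handwheel '[{"delta_rot":[0,0,0],"xyz":[-10,0,-28],"hand":-1},{"delta_rot":[0,0,0],"xyz":[-35,0,-28],"hand":-1},{"delta_rot":[0,0,0],"xyz":[-35,0,-28],"hand":-1},{"delta_rot":[0,0,0],"xyz":[-35,0,-28],"hand":-1},{"delta_rot":[0,0,0],"xyz":[-35,0,-28],"hand":-1}]'
python3 - <<'E'
from h import *; from rig import vision
q=np.load('q.npy');m=vision.camera_model('wrist');im=vision.capture('wrist')[...,::-1].copy();cv2.imwrite('pics/w7.png',im)
old=cv2.imread('pics/w5.png');mo=np.load('w5.npy',allow_pickle=True).item()
for M_,I in((mo,old),(m,im)):
  g=cv2.cvtColor(I,cv2.COLOR_BGR2GRAY)
  print([ (y,int(g[tuple(np.round(proj(M_,W(q[:3],[[45,y,165]]))[0]).astype(int)[::-1])])) for y in range(-110,-14,2)])
E
```

```text
time_s: 18.52
position: [0.4991, -0.0503, 0.1738]
tcp_rot: [[0.956, -0.29, -0.038], [-0.29, -0.957, 0.008], [-0.038, 0.003, -0.999]]
force: [-29.4, 0.7, 28.9]
opening: 0.228
grasp_force: 30.0
time_s: 19.15
position: [0.5043, -0.051, 0.1743]
tcp_rot: [[0.956, -0.293, -0.001], [-0.293, -0.956, 0.0], [-0.001, 0.0, -1.0]]
force: [0.3, -0.9, -0.9]
opening: 0.483
grasp_force: 0.0
time_s: 19.77
position: [0.5037, -0.0511, 0.2961]
tcp_rot: [[0.956, -0.292, -0.001], [-0.292, -0.956, -0.0], [-0.001, 0.001, -1.0]]
force: [-0.2, -0.7, 0.2]
opening: 0.979
grasp_force: 0.0
time_s: 20.4
position: [0.4707, -0.0411, 0.3221]
tcp_rot: [[0.956, -0.292, -0.002], [-0.292, -0.956, -0.0], [-0.002, 0.001, -1.0]]
force: [0.6, 0.7, -0.2]
opening: 0.996
grasp_force: 0.0
[(-110, 239), (-108, 238), (-106, 239), (-104, 239), (-102, 239), (-100, 222), (-98, 211), (-96, 219), (-94, 216), (-92, 210), (-90, 209), (-88, 186), (-86, 159), (-84, 99), (-82, 75), (-80, 74), (-78, 76), (-76, 94), (-74, 89), (-72, 88), (-70, 115), (-68, 208), (-66, 239), (-64, 240), (-62, 239), (-60, 240), (-58, 239), (-56, 240), (-54, 239), (-52, 240), (-50, 240), (-48, 240), (-46, 232), (-44, 147), (-42, 132), (-40, 135), (-38, 127), (-36, 111), (-34, 114), (-32, 115), (-30, 115), (-28, 91), (-26, 96), (-24, 113), (-22, 109), (-20, 143), (-18, 198), (-16, 176)]
[(-110, 240), (-108, 240), (-106, 240), (-104, 241), (-102, 239), (-100, 239), (-98, 240), (-96, 240), (-94, 239), (-92, 239), (-90, 239), (-88, 239), (-86, 241), (-84, 240), (-82, 240), (-80, 239), (-78, 239), (-76, 239), (-74, 239), (-72, 240), (-70, 239), (-68, 239), (-66, 240), (-64, 237), (-62, 197), (-60, 216), (-58, 219), (-56, 218), (-54, 177), (-52, 118), (-50, 110), (-48, 92), (-46, 75), (-44, 70), (-42, 78), (-40, 77), (-38, 96), (-36, 111), (-34, 114), (-32, 112), (-30, 114), (-28, 92), (-26, 100), (-24, 107), (-22, 106), (-20, 129), (-18, 183), (-16, 230)]
```

The lock grip moved about 37 mm and now sits against the block with no gap showing. It gave under 1 mm at 30 N of push, so it is on its stop. The gripper is clear of everything.

```bash
python3 -c "
from rig import workorder;print(workorder.hand_in())"
```

```text
the job is handed in; nothing more can be done
None
```

I turned both caps clockwise onto their stops, slid the lock grip against its stop block, then let go and handed the job in at about 20 s. The hand-in returned no verdict.

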